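# Set the sprung row pointer over a culture dish on the colony counter

### The job

Lay the dish with the red medium right way up and flat on the round white window of the colony counter's sloped stage, just above its small steel ledge, and let go of it; leave the other two dishes where they are. Then, by its blue knob, pull the sprung pointer rod out of its sleeve until the knob is level with the red length-mark clip on the scale, and finish while still gripping the knob and holding it there against the spring.

Things in the scene. Friction and masses are not known exactly. Their poses are not given: they have to be found in the camera images.
- red_dish: Closed clear culture dish with RED medium, a plain disc 60 mm in diameter, 15 mm high, about 40 g (may be 30 % lighter or heavier), lying on the bench. Origin: centre of its underside, z up through the lid. At the start it changes places with the amber and green dishes, to the left of the counter.
- amber_dish: The same dish with amber medium; leave it alone. Origin: centre of its underside.
- green_dish: The same dish with green medium; leave it alone. Origin: centre of its underside.
- counter: Fixed beige colony counter, 200 mm deep (its x) by 320 mm wide (its y), yaw varies. Origin: centre of its underside on the bench; -x side faces the robot, y to the left. In front (x -100 to 40 mm) its top slopes up away from the robot at 18 degrees (39 to 84 mm high); behind (x 40 to 100) is a level ridge 88 mm high, with a scale rail along y at x 85, 94 mm high.
- stage (a point): Sloped stage of the counter. Origin: centre of the round white gridded window (72 mm across with black rim), on the surface, 62 mm above the bench, at x -30, y 60 mm in the counter's frame. z: outward normal of the slope, leaning 18 degrees towards the robot; x up the slope, y left. A steel ledge, 40 mm long, 6 mm high, begins 36 mm downhill (x -36 to -42); the dish may slide down to it.
- knob: Square blue knob, white centre stripe, 16 x 16 mm, on the rod's front end. Origin: on the rod's axis under the knob, 105 mm above the bench, at x 60, y -35 mm of the counter's frame with the rod in; axes as the counter's. Blue part from 5 to 60 mm above the origin: grip it from above at 30 to 55 mm. At its foot an orange needle reaches 95 mm to -x over the stage, 6 mm over a seated dish.
- clip: Small red length-mark clip with a white line, fixed on the scale rail beside the rod, placed anew each time; 10 mm wide, its top at 106 mm above the bench. Origin: on the rail under its line; axes as the counter's. The length is right when knob and clip have the same y in the counter's frame; they are 25 mm apart in x.
- pointer (a joint): How far the rod is pulled out of its sleeve, m: 0 fully in (start), grows as the knob moves along the counter's +y (to the left), stop at 0.140. The clip stands somewhere between 0.075 and 0.125. The inner spring pulls it back in: 2.4 N at 0, 60 N/m more, about 7 to 10 N at the clip; released, it slides home.
- sleeve_mouth (a point): Open left end of the pointer rod's dark sleeve, on its axis, 105 mm above the bench; at x 60, y -60 mm in the counter's frame. The sleeve, 22 mm in diameter, lies on the ridge and runs from here 140 mm to the right (-y). The rod slides out to the left (+y).
Mind the look-alikes: they are no part of the job. What is shaped like the red_dish but brown or purple is not meant.

How it is judged:
By the outcome, as a careful person would: the job done as asked, in the order asked, and still so for the second after the job is handed in, while the arm keeps its last pose, push and grip.
It also fails if it takes over 51 s, if anything falls off the work surface, if the arm or the gripper's body presses on something with over 40 N, if the wrist force passes 120 N, or if a joint passes its speed limit or range.

### The arm

A 6-joint arm with a two-finger parallel gripper is mounted at the origin on the work surface. World frame = base frame: x ahead of the robot, y to its left, z up, the work surface at z = 0. Lengths are in mm, angles in rad, forces in N, time in s.
With the tool pointing down it reaches from about 375 to 900 mm from the base axis. Payload 3.1 kg.
Tool frame: the origin (TCP) lies at the centre of the arm's flange, where the gripper is bolted on; the fingertips stand 173 mm ahead of it and the grasp point (between the pads) lies 155 mm ahead of it (tcp_to_tips is the distance from the TCP to the fingertips, in mm); z points along the fingers, y is the line along which they close (so a half turn about z gives the same grasp; the last joint's range is limited). The gripper opens to 85 mm and grips with 20 to 120 N. Pads are 22 mm wide; open, the fingers measure 114 mm over their backs; the gripper's body (76 mm by 85 mm) begins 54 mm behind the grasp point. The pads swing forward as they close: fully open they stand 13 mm farther back than shut.
Start: joints at [-1.508, 0.527, 1.433, -0, 1.181, -0.178], TCP at [149.075, -606.939, 404.71] pointing down, gripper open.
Joint ranges: [-3.08, 3.08], [-0.75, 2.2], [0.22, 2.44], [-1.43, 4.57], [0, 2.65], [-2.85, 2.85]. Speed limits (rad/s): [2.79, 2.79, 3.14, 3.14, 3.14, 3.14].

### API

Orientations are given as a rotation vector (axis times angle).
In Python, from bench import * gives the robot as it stands.
- The arm moves only by the tool jog_arm, never from a script. Its arguments are lists of equal length, an entry for each row: "travel": the shift along the tool's x, y, z in units of 0.04 m (1.0 is 0.04 m), a list of three; "rotation": the turn, a rotation vector about the tool's x, y, z in units of 0.08 rad (1.0 is 0.08 rad), a list of three. A call has 1 to 10 rows; each row shifts and turns the commanded pose from where the row before left it, along the tool's axes as they then stand; what a row does not reach is not made up. A row lasts 1/10 s, in which the tool goes at most 50 mm and 8.59 degrees, less where a joint would pass 70% of its speed; a pose out of reach is approached as far as the arm can. A call with a number of a shift or a turn outside -1 to 1 is refused whole. A call with a gripper value outside its range is refused whole. "jaw" is the closure, from 0 (fully open) to 1 (shut), set as the call begins (left out, the last holds). The fingers move at their own pace and stop on an object; "squeeze" is the grip in N (left out, the last holds). Time passes only in rows, so rows that do not move let the fingers close. It gives the time, the measured TCP pose, the force, the opening and the grip force at its end, in the units of the state.
- get_obs(): the state, without advancing time (a new reading comes with each control period).
- snapshot(name): name is "side" or "top"; returns a dict with "img" (400x640x3 uint8, red, green, blue), "depth" (400x640 float32, mm along the optical axis (not along the pixel's ray), 0 where there is no reading), "mtx" (3x3 intrinsics, pixels), "D" ([k1, k2, p1, p2, k3] as OpenCV has them; the pictures are not rectified), "origin" and "attitude" of the camera in the world. Camera axes: x right, y down, z forward; pixel columns grow to the right and rows downward; lengths in mm; the calibration is good to about 2 mm. A picture is of the moment at which its call begins.
- hand_in(): hands the job in; it is judged then, once.
The state is a dict: "time_s": time; "joints": joint angles; "qvel": joint speeds; "tau": joint torques, N m; "tool_pos": TCP position; "orientation": TCP orientation; "force": force on the tool from outside, world axes, zero at the start; "ft_torque": the same for the moment, N m; "gripper_width": finger opening in mm; "gripper_force": force on a finger pad.
Only numpy, scipy, OpenCV 4.12 (cv2) and the standard library are available. Lean on these libraries where they do the work, as an engineer would, in place of code of your own. Each camera call takes 0.05 s, during which the arm holds its last target. There are 200 camera calls.

## Working session

There is one attempt and no reset: what is moved stays moved. The work goes in short steps, Python scripts to look and compute and a tool call to move; the robot and the scene stay as the last step left them, time stands still between calls to the robot, and variables do not carry over. Pictures are saved under pics/ and viewed, at most 10 in all, crops included, and the job is handed in when it is done.

Besides the shell and the picture viewer there is one more tool, called after "Emit:" in YAML: its name, and indented under it one key for each argument. jog_arm: Moves the arm, as the interface text tells. Its arguments: {"type":"object","properties":{"travel":{"type":"array"},"rotation":{"type":"array"},"jaw":{"type":"number"},"squeeze":{"type":"number"}},"required":["travel","rotation"]}

```bash
mkdir -p pics; ls; python3 - <<'E'
from bench import *
import cv2,numpy as np,pickle
o=get_obs();print({k:np.round(v,3) for k,v in o.items()})
for n in("top","side"):
    s=snapshot(n);pickle.dump(s,open(n+'.pkl','wb'));cv2.imwrite(f'pics/{n}0.png',s["img"][:,:,::-1]);print(n,s["mtx"],s["D"],s["origin"],s["attitude"])
E
```

```text
pics
{'time_s': np.float64(0.0), 'joints': array([-1.509,  0.528,  1.434,  0.   ,  1.181, -0.178]), 'qvel': array([ 0.001, -0.002,  0.001,  0.001, -0.001,  0.002]), 'tau': array([ 3.0000e-03, -4.4234e+01, -1.7802e+01,  0.0000e+00,  8.0000e-03,
        0.0000e+00]), 'tool_pos': array([ 149.042, -606.617,  403.722]), 'orientation': array([-3.117, -0.377, -0.   ]), 'force': array([ 0.04 , -0.459, -0.592]), 'ft_torque': array([-0.001, -0.011,  0.008]), 'gripper_force': np.float64(0.0), 'gripper_width': np.float64(85.404)}
top [[424.88504165   0.         321.73710364]
 [  0.         424.88504165 206.4794765 ]
 [  0.           0.           1.        ]] [-0.09467496  0.          0.          0.          0.        ] [420.18513399  99.09415418 880.74473487] [-2.12411915  2.16786679 -0.13962162]
side [[413.37820363   0.         323.23232522]
 [  0.         413.37820363 195.57005859]
 [  0.           0.           1.        ]] [0.00823045 0.         0.         0.         0.        ] [ 485.78395894 -489.89371091  589.20248539] [-2.2767947   0.05112441 -0.02647987]
```

View pics/top0.png

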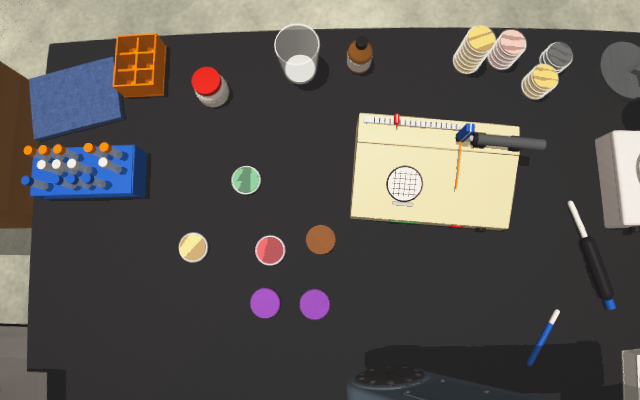

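View pics/side0.png

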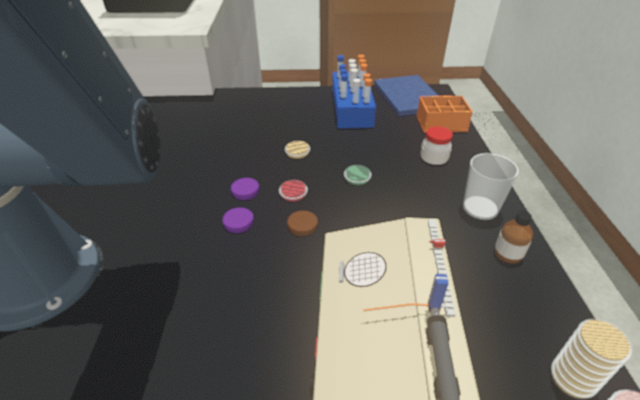

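Top view: red-medium dish at (270,250), brown disc at (320,239), purple discs at (265,303) and (314,304), amber at (193,247), green at (246,180). The window is at (405,183), the clip at (397,120), the knob at (465,132). The side view agrees: red dish (293,190), window (364,269), clip (438,243), knob (438,290). The clear-lidded one at (270,250) is the red dish; I'll confirm it in a crop.

```bash
cat > h.py <<'E'
import cv2,numpy as np,pickle
from scipy.spatial.transform import Rotation as R
def ray(s,uv):
    p=cv2.undistortPoints(np.array([[uv]],float),s["mtx"],s["D"])[0,0]
    A=R.from_rotvec(s["attitude"]).as_matrix();return np.array(s["origin"],float),A@np.array([p[0],p[1],1])
def plane(s,uv,z):
    o,d=ray(s,uv);return o+d*(z-o[2])/d[2]
def tri(a,ua,b,ub):
    o1,d1=ray(a,ua);o2,d2=ray(b,ub);t=np.linalg.lstsq(np.c_[d1,-d2],o2-o1,rcond=None)[0]
    p,q=o1+d1*t[0],o2+d2*t[1];return (p+q)/2,np.linalg.norm(p-q)
def blob(s,lo,hi,box,k=0):
    x0,y0,x1,y1=box;h=cv2.cvtColor(s["img"],cv2.COLOR_RGB2HSV)
    m=cv2.inRange(h,np.array(lo),np.array(hi))
    if lo[0]==0: m|=cv2.inRange(h,np.array((180-hi[0],lo[1],lo[2])),np.array((180,hi[1],hi[2])))
    z=np.zeros_like(m);z[y0:y1,x0:x1]=m[y0:y1,x0:x1]
    if k:z=cv2.morphologyEx(z,cv2.MORPH_CLOSE,np.ones((k,k)))
    c=max(cv2.findContours(z,0,1)[0],key=cv2.contourArea);return c
E
python3 - <<'E'
from h import *
t,s=[pickle.load(open(n+'.pkl','rb')) for n in("top","side")]
def mid(c): (x,y),r=cv2.minEnclosingCircle(c);return np.array([x,y]),r
f=lambda a:np.round(a,1)
# dish: everything not dark bench
for n,im,b in(("top",t,(250,230,291,270)),("side",s,(272,175,314,204))):
    c=blob(im,(0,0,90),(180,255,255),b);m=cv2.fitEllipse(c);print("dish",n,f(m[0]),f(m[1]),f(plane(im,m[0],8)))
# window
for n,im,b in(("top",t,(380,160,428,203)),("side",s,(344,248,392,290))):
    h=cv2.cvtColor(im["img"],cv2.COLOR_RGB2HSV);x0,y0,x1,y1=b
    z=np.zeros(h.shape[:2],np.uint8);z[y0:y1,x0:x1]=((h[...,1]<60)|(h[...,2]<110))[y0:y1,x0:x1]*255
    z=cv2.morphologyEx(z,cv2.MORPH_OPEN,np.ones((2,2)))
    c=max(cv2.findContours(z,0,1)[0],key=cv2.contourArea);m=cv2.fitEllipse(c);print("win",n,f(m[0]),f(m[1]),f(plane(im,m[0],62)))
ck=[]
for n,im,b in(("top",t,(385,108,410,132)),("side",s,(428,232,450,252))):
    c=blob(im,(0,120,90),(10,255,255),b);print("clip",n,cv2.boundingRect(c),f(plane(im,c[:,0].mean(0),103)));ck.append(c[:,0].mean(0))
print(tri(t,ck[0],s,ck[1]))
for n,im,b in(("top",t,(450,115,482,148)),("side",s,(425,265,455,318))):
    c=blob(im,(105,100,60),(130,255,255),b);m=cv2.minAreaRect(c);print("knob",n,f(m[0]),f(m[1]),m[2],cv2.boundingRect(c))
# counter body yaw, ridge etc: beige contour
c=blob(t,(15,20,120),(35,160,255),(340,100,530,240),5);q=cv2.approxPolyDP(cv2.convexHull(c),4,True)[:,0];print(q.tolist())
a=lambda im,b,k:cv2.resize(im["img"][b[1]:b[3],b[0]:b[2],::-1],None,fx=k,fy=k,interpolation=cv2.INTER_CUBIC)
top=a(t,(230,200,350,330),3);k=a(t,(370,100,490,230),3);u=a(s,(400,220,460,325),3)
H=390;cv=[cv2.copyMakeBorder(i[:H],0,max(0,H-i.shape[0]),0,0,0) for i in(top,k)]
cv.append(cv2.resize(u,(80,H)) if 0 else cv2.copyMakeBorder(u[:H],0,H-min(H,u.shape[0]),0,0,0)[:, :80*1+0] )
cv2.imwrite('pics/c1.png',np.hstack(cv[:2]))
E
```

```text
dish top [269.8 249.9] [29.6 30.2] [453.7 213.4   8. ]
dish side [292.7 189.9] [21.7 29.1] [452.1 212.5   8. ]
win top [404.5 181.8] [48.6 56.5] [579.6 -59.   62. ]
win side [368.5 269.5] [48.1 56.1] [580.2 -60.8  62. ]
clip top (394, 114, 6, 13) [693.7 -42.  103. ]
clip side (431, 241, 14, 6) [690.4 -46.2 103. ]
(array([693.43577861, -42.5065907 ,  99.39932053]), np.float64(2.8758696806424493))
knob top [463.3 131.8] [ 7.1 19.1] 45.0 (457, 124, 13, 16)
knob side [441.5 282. ] [4. 9.] 90.0 (437, 280, 10, 5)
[[359, 113], [518, 126], [508, 227], [351, 216]]
```

View pics/c1.png

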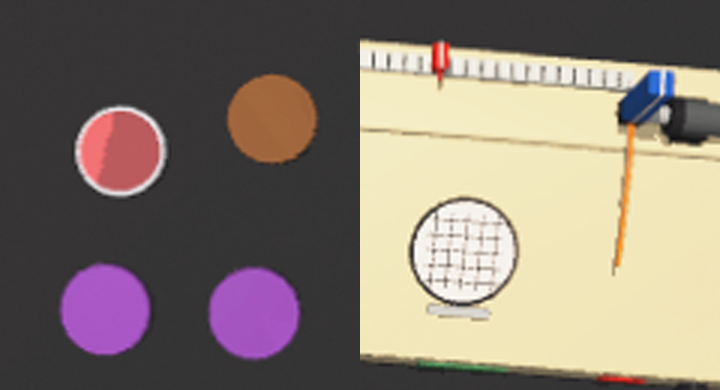

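The crop confirms it: the clear-rimmed red disc at (270,250) is the red dish, while brown and purple are solid discs with no lid. The window is centred at about (404.5,183.7) and the clip's centre column is about 397.

```bash
python3 - <<'E'
from h import *
from scipy.optimize import least_squares
t,s=[pickle.load(open(n+'.pkl','rb')) for n in("top","side")]
f=lambda a:np.round(a,1)
pts=[((359,113),88,100,160),((518.5,126),88,100,-160),((508,228),39,-100,-160),((351,217),39,-100,160),((404.5,183.7),62,-30,60)]
W=np.array([plane(t,p[0],p[1])[:2] for p in pts]);L=np.array([p[2:] for p in pts],float)
Ro=lambda a:np.array([[np.cos(a),-np.sin(a)],[np.sin(a),np.cos(a)]])
g=lambda v:((L@Ro(v[2]).T+v[:2]-W)).ravel()
r=least_squares(g,[600,-100,0],loss='soft_l1',f_scale=3).x
print(f(W),r,f(g(r)))
w=lambda x,y:Ro(r[2])@[x,y]+r[:2]
print("stage",w(-30,60),"knob",w(60,-35))
for im,uv,z in((t,(397,118),104),(t,(397,115.5),106),(s,(438,242),106)):
    p=plane(im,uv,z);print("clip in counter",f(Ro(-r[2])@(p[:2]-r[:2])))
def pj(im,X):
    A=R.from_rotvec(im["attitude"]).as_matrix();return f(cv2.projectPoints(np.array([X],float),cv2.Rodrigues(A.T)[0],-A.T@im["origin"],im["mtx"],im["D"])[0].ravel())
for z in(105,110,165):print(z,pj(t,[*w(60,-35),z]),pj(s,[*w(60,-35),z]))
print("win",pj(t,[*w(-30,60),62]),pj(s,[*w(-30,60),62]))
D=t["depth"];print(D[183,404],D[250,270], "cam z", t["origin"])
import sys
o=R.from_rotvec([-3.117,-.377,0]).as_matrix();print(f(o*100))
E
```

```text
[[ 713.1   28.1]
 [ 682.7 -287.5]
 [ 485.5 -269.8]
 [ 514.8   46.9]
 [ 575.7  -58.8]] [ 5.99223334e+02 -1.20770749e+02 -9.38035364e-02] [ 0.7  1.1  1.1 -2.  -0.8 -0.9 -0.2  1.  -0.8  0.6]
stage [574.9751857 -58.2245475] knob [ 655.68124323 -161.23683938]
clip in counter [88.9 86.6]
clip in counter [93.2 87.1]
clip in counter [83.4 83. ]
105 [459.8 137.2] [434.7 304.7]
110 [460.6 136.4] [435.4 302.6]
165 [470.2 127.2] [443.  277.2]
win [404.2 184.1] [365.1 268.4]
829.90845 863.9071 cam z [420.18513399  99.09415418 880.74473487]
[[  97.1   23.8   -0. ]
 [  23.8  -97.1    0.2]
 [   0.    -0.2 -100. ]]
```

Emit:
jog_arm:
  travel:
    - [0, 0, 0]
    - [0, 0, 0]
    - [0, 0, 0]
    - [0, 0, 0]
    - [0, 0, 0]
    - [0.8, -0.8, 0]
    - [0.8, -0.8, 0]
    - [0.8, -0.8, 0]
    - [0.8, -0.8, 0]
    - [0.8, -0.8, 0]
  rotation:
    - [0, 0, 0.835]
    - [0, 0, 0.835]
    - [0, 0, 0.835]
    - [0, 0, 0.835]
    - [0, 0, 0.835]
    - [0, 0, 0]
    - [0, 0, 0]
    - [0, 0, 0]
    - [0, 0, 0]
    - [0, 0, 0]
  jaw: 0

```text
time_s: 1.1
tool_pos: [324.3, -461.1, 404.3]
orientation: [-3.137, 0.147, 0.0]
force: [0.9, -1.0, -0.9]
gripper_width: 85.5
gripper_force: 0.0
```

Emit:
jog_arm:
  travel:
    - [0.15, -1, 0]
    - [0.15, -1, 0]
    - [0.15, -1, 0]
    - [0.15, -1, 0]
    - [0.15, -1, 0]
    - [0.15, -1, 0]
    - [0.15, -1, 0]
    - [0.15, -1, 0]
    - [0.15, -1, 0]
    - [0.15, -1, 0]
  rotation:
    - [0, 0, 0]
    - [0, 0, 0]
    - [0, 0, 0]
    - [0, 0, 0]
    - [0, 0, 0]
    - [0, 0, 0]
    - [0, 0, 0]
    - [0, 0, 0]
    - [0, 0, 0]
    - [0, 0, 0]

```text
time_s: 2.1
tool_pos: [420.2, -68.2, 404.6]
orientation: [-3.138, 0.147, 0.0]
force: [0.0, -0.3, 0.8]
gripper_width: 85.7
gripper_force: 0.0
```

Emit:
jog_arm:
  travel:
    - [0.02, -1, 0.5]
    - [0.02, -1, 0.5]
    - [0.02, -1, 0.5]
    - [0.02, -1, 0.5]
    - [0.02, -1, 0.5]
    - [0.02, -1, 0.5]
    - [0.03, -1, 0.5]
    - [0, -0.05, 0.5]
    - [0, 0, 0.4]
    - [0, 0, 0]
  rotation:
    - [0, 0, 0]
    - [0, 0, 0]
    - [0, 0, 0]
    - [0, 0, 0]
    - [0, 0, 0]
    - [0, 0, 0]
    - [0, 0, 0]
    - [0, 0, 0]
    - [0, 0, 0]
    - [0, 0, 0]

```text
time_s: 3.1
tool_pos: [451.5, 210.7, 226.7]
orientation: [3.137, -0.144, -0.008]
force: [-0.5, 0.2, 0.2]
gripper_width: 85.5
gripper_force: 0.0
```

```bash
python3 - <<'E'
from bench import *
import cv2,numpy as np
print(get_obs()["tool_pos"])
a=snapshot("side")["img"][120:260,200:400,::-1];b=snapshot("top")["img"][180:320,180:380,::-1]
cv2.imwrite('pics/d1.png',np.vstack([cv2.resize(i,None,fx=2,fy=2) for i in(a,b)]))
E
```

```text
[451.54590687 210.71964972 226.68765564]
```

View pics/d1.png

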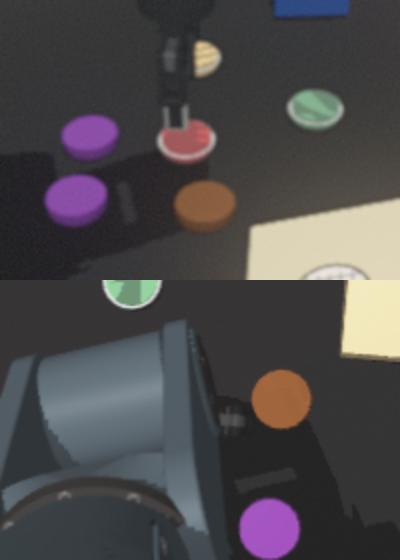

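The view shows the open gripper straddling the red dish (side crop finger at (175,118), dish at (186,141)), clear of the brown disc. Going down.

Emit:
jog_arm:
  travel:
    - [0.03, -0.06, 0.5]
    - [0, 0, 0.5]
    - [0, 0, 0.28]
    - [0, 0, 0.11]
    - [0, 0, 0]
    - [0, 0, 0]
  rotation:
    - [0, 0, 0]
    - [0, 0, 0]
    - [0, 0, 0]
    - [0, 0, 0]
    - [0, 0, 0]
    - [0, 0, 0]

```text
time_s: 3.8
tool_pos: [454.2, 212.6, 173.8]
orientation: [-3.138, 0.147, -0.002]
force: [-0.0, -0.2, 0.4]
gripper_width: 85.4
gripper_force: 0.0
```

Emit:
jog_arm:
  travel:
    - [0, 0, 0]
    - [0, 0, 0]
    - [0, 0, 0]
    - [0, 0, 0]
    - [0, 0, 0]
    - [0, 0, 0]
    - [0, 0, 0]
  rotation:
    - [0, 0, 0]
    - [0, 0, 0]
    - [0, 0, 0]
    - [0, 0, 0]
    - [0, 0, 0]
    - [0, 0, 0]
    - [0, 0, 0]
  jaw: 1
  squeeze: 25

```text
time_s: 4.5
tool_pos: [454.1, 212.7, 174.0]
orientation: [-3.138, 0.146, -0.002]
force: [-0.7, 0.2, 6.5]
gripper_width: 58.8
gripper_force: 26.0
```

Emit:
jog_arm:
  travel:
    - [0, 0, -0.3]
    - [0, 0, -0.7]
    - [0, 0, -0.85]
    - [0, 0, -0.85]
    - [0.3, 0.9, 0]
    - [0.3, 0.9, 0]
    - [0.3, 0.9, 0]
    - [0.3, 0.9, 0]
    - [0.3, 0.9, 0]
    - [0.3, 0.9, 0]
  rotation:
    - [0, 0, 0]
    - [0, 0, 0]
    - [0, 0, 0]
    - [0, 0, 0]
    - [0, 0, 0]
    - [0, 0, 0]
    - [0, 0, 0]
    - [0, 0, 0]
    - [0, 0, 0]
    - [0, 0, 0]

```text
time_s: 5.5
tool_pos: [505.4, -10.6, 281.8]
orientation: [-3.138, 0.146, -0.001]
force: [0.6, 1.3, -0.5]
gripper_width: 58.3
gripper_force: 27.4
```

Emit:
jog_arm:
  travel:
    - [0.05, 0.8, 0]
    - [0, 0.2, 0]
    - [0, 0, 0]
    - [0, 0, 0]
    - [0, 0, 0]
    - [0, 0, 0]
    - [0, 0, 0]
    - [0, 0, 0]
  rotation:
    - [0, 0, 0]
    - [0, 0, 0]
    - [0, 0.98, 0]
    - [0, 0.98, 0]
    - [0, 0.98, 0]
    - [0, 0.98, 0]
    - [0, 0, 0]
    - [0, 0, 0]

```text
time_s: 6.3
tool_pos: [503.3, -48.4, 281.3]
orientation: [3.087, -0.143, 0.485]
force: [0.6, 0.5, -1.3]
gripper_width: 58.7
gripper_force: 27.4
```

```bash
python3 - <<'E'
from bench import *
import cv2,numpy as np
from h import R
o=get_obs();M=R.from_rotvec(o["orientation"]).as_matrix();print(np.round(M,3),o["tool_pos"],o["gripper_width"],o["time_s"])
d=np.array([519.5,-53,229.5])-o["tool_pos"];print("tool units to place",np.round(M.T@d/40,3))
a=snapshot("side")["img"][150:350,260:500,::-1];b=snapshot("top")["img"][80:240,330:530,::-1]
cv2.imwrite('pics/d2.png',np.vstack([cv2.resize(i,(480,400 if i is a else 384)) for i in(a,b)])[:790])
from h import *
im=snapshot("side");cv2.imwrite('pics/d2.png',cv2.resize(im["img"][150:350,260:500,::-1],None,fx=2.5,fy=2.5))
E
```

```text
[[ 0.948 -0.092  0.305]
 [-0.088 -0.996 -0.028]
 [ 0.306 -0.001 -0.952]] [503.31469114 -48.40347535 281.34900159] 58.74095149687507 6.3
tool units to place [-0.004  0.078  1.361]
```

View pics/d2.png

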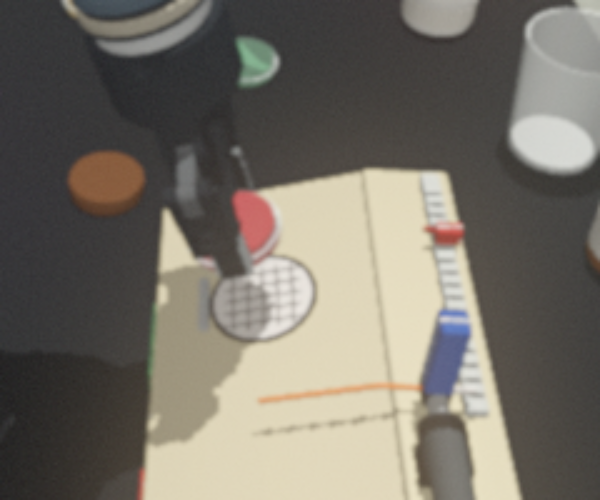

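The dish is held parallel to the slope above the window (window centre in the crop at (264,298)). Lowering it.

Emit:
jog_arm:
  travel:
    - [0, 0.08, 0.4]
    - [0, 0, 0.4]
    - [0, 0, 0.3]
    - [0, 0, 0.15]
    - [0, 0, 0.05]
    - [0, 0, 0]
  rotation:
    - [0, 0, 0]
    - [0, 0, 0]
    - [0, 0, 0]
    - [0, 0, 0]
    - [0, 0, 0]
    - [0, 0, 0]

```text
time_s: 7.05
tool_pos: [519.4, -53.7, 231.5]
orientation: [3.086, -0.144, 0.487]
force: [-0.5, 0.7, -0.9]
gripper_width: 58.7
gripper_force: 27.4
```

Emit:
jog_arm:
  travel:
    - [0, 0, 0.03]
    - [0, 0, 0.03]
    - [0, 0, 0]
  rotation:
    - [0, 0, 0]
    - [0, 0, 0]
    - [0, 0, 0]

```text
time_s: 7.35
tool_pos: [520.1, -53.9, 229.6]
orientation: [3.085, -0.144, 0.488]
force: [-0.5, 0.0, -0.1]
gripper_width: 58.9
gripper_force: 27.4
```

Emit:
jog_arm:
  travel:
    - [0, 0, 0.04]
    - [0, 0, 0]
  rotation:
    - [0, 0, 0]
    - [0, 0, 0]

```text
time_s: 7.55
tool_pos: [520.6, -53.9, 227.9]
orientation: [3.085, -0.144, 0.488]
force: [-0.2, -0.0, -0.0]
gripper_width: 58.6
gripper_force: 27.4
```

```bash
python3 - <<'E'
from bench import *
import cv2,numpy as np
o=get_obs();print(o["tool_pos"],o["force"])
a=snapshot("side")["img"][200:310,310:450,::-1]
cv2.imwrite('pics/d3.png',cv2.resize(a,None,fx=4,fy=4))
E
```

```text
[520.64809823 -53.9185745  227.8625074 ] [-0.15455478 -0.01652001 -0.03406449]
```

View pics/d3.png

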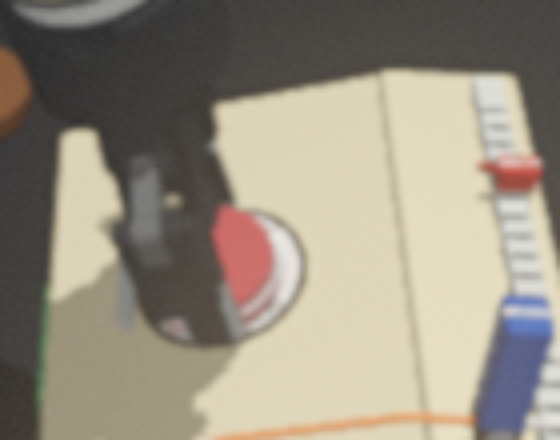

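The dish sits over the window (rim in the crop near (300,265)), still just off the surface. I'll creep down until it touches.

Emit:
jog_arm:
  travel:
    - [0, 0, 0.03]
    - [0, 0, 0.03]
    - [0, 0, 0]
  rotation:
    - [0, 0, 0]
    - [0, 0, 0]
    - [0, 0, 0]

```text
time_s: 7.9
tool_pos: [520.6, -53.8, 227.2]
orientation: [3.085, -0.143, 0.49]
force: [-7.3, 0.6, 15.4]
gripper_width: 58.7
gripper_force: 28.9
```

Contact. I'll ease off a little and release.

Emit:
jog_arm:
  travel:
    - [0, 0, -0.035]
    - [0, 0, 0]
  rotation:
    - [0, 0, 0]
    - [0, 0, 0]

```text
time_s: 8.1
tool_pos: [520.9, -53.9, 227.4]
orientation: [3.085, -0.144, 0.489]
force: [-3.0, 0.2, 7.2]
gripper_width: 59.1
gripper_force: 28.1
```

Emit:
jog_arm:
  travel:
    - [0, 0, 0]
    - [0, 0, 0]
    - [0, 0, 0]
    - [0, 0, 0]
    - [0, 0, 0]
    - [0, 0, 0]
  rotation:
    - [0, 0, 0]
    - [0, 0, 0]
    - [0, 0, 0]
    - [0, 0, 0]
    - [0, 0, 0]
    - [0, 0, 0]
  jaw: 0

```text
time_s: 8.7
tool_pos: [521.0, -53.9, 226.8]
orientation: [3.086, -0.144, 0.487]
force: [-0.3, 0.1, 0.3]
gripper_width: 85.4
gripper_force: 0.0
```

Emit:
jog_arm:
  travel:
    - [0, 0, -0.3]
    - [0, 0, -0.7]
    - [0, 0, -1]
    - [0, 0, -1]
    - [0, 0, -0.6]
    - [0, 0, 0]
    - [0, 0, 0]
    - [0, 0, 0]
    - [0, 0, 0]
  rotation:
    - [0, 0, 0]
    - [0, 0, 0]
    - [0, 0, 0]
    - [0, 0, 0]
    - [0, 0, 0]
    - [0, -0.98, 0]
    - [0, -0.98, 0]
    - [0, -0.98, 0]
    - [0, -0.98, 0]

```text
time_s: 9.6
tool_pos: [476.1, -49.7, 365.0]
orientation: [3.137, -0.147, -0.003]
force: [-0.4, 0.1, 0.3]
gripper_width: 85.3
gripper_force: 0.0
```

```bash
python3 - <<'E'
from bench import *
import cv2,numpy as np
from h import *
o=get_obs();M=R.from_rotvec(o["orientation"]).as_matrix();print(np.round(M,3),o["tool_pos"],o["gripper_width"],o["time_s"])
print("to above knob",np.round(M.T@(np.array([655.7,-161.2,340])-o["tool_pos"])/40,3))
im=snapshot("side");cv2.imwrite('pics/d4.png',cv2.resize(im["img"][200:330,310:470,::-1],None,fx=4,fy=4))
E
```

```text
[[ 0.996 -0.093 -0.002]
 [-0.093 -0.996 -0.001]
 [-0.002  0.001 -1.   ]] [476.07068243 -49.717425   364.96930581] 85.27220018563523 9.6
to above knob [4.733 2.354 0.617]
```

View pics/d4.png

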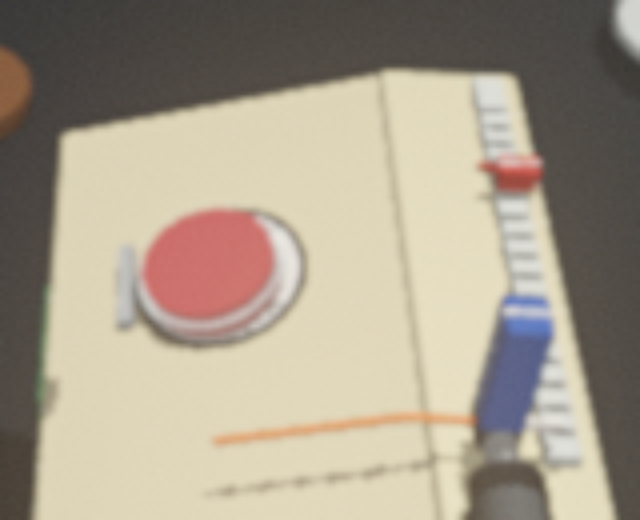

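The dish lies flat on the window against the ledge (ledge at crop (126,286), dish centre about (210,265)), released. Next, the knob.

Emit:
jog_arm:
  travel:
    - [0.79, 0.4, 0]
    - [0.79, 0.4, 0]
    - [0.79, 0.4, 0]
    - [0.79, 0.4, 0]
    - [0.79, 0.4, 0.2]
    - [0.79, 0.39, 0.2]
    - [0, 0, 0]
    - [0, 0, 0]
  rotation:
    - [0, 0, 0]
    - [0, 0, 0]
    - [0, 0, 0]
    - [0, 0, 0]
    - [0, 0, 0]
    - [0, 0, 0]
    - [0, 0, 0]
    - [0, 0, 0]

```text
time_s: 10.45
tool_pos: [656.2, -162.8, 347.4]
orientation: [-3.138, 0.147, 0.001]
force: [0.3, -0.4, 0.3]
gripper_width: 85.3
gripper_force: 0.0
```

```bash
python3 - <<'E'
from bench import *
from h import *
o=get_obs();M=R.from_rotvec(o["orientation"]).as_matrix();print(o["tool_pos"],o["time_s"])
print("to knob grip",np.round(M.T@(np.array([655.6,-162.2,303])-o["tool_pos"])/40,3))
t0,s0=[pickle.load(open(n+'.pkl','rb')) for n in("top","side")]
s=snapshot("side")
Ro=lambda a:np.array([[np.cos(a),-np.sin(a)],[np.sin(a),np.cos(a)]]);r=[599.22,-120.77,-.0938]
# white line/stripe pixels near knob top & clip: subpixel whiteness centroid
for n,im,bx,z in(("clip",t0,(390,108,404,128),106),("clip",s0,(428,234,450,252),106),("knob",t0,(462,120,480,136),165),("knob",s0,(430,272,452,288),165)):
    x0,y0,x1,y1=bx;I=im["img"].astype(int);h=cv2.cvtColor(im["img"],cv2.COLOR_RGB2HSV)
    if n=="clip": m=((h[...,0]<8)|(h[...,0]>172))&(h[...,1]>110)
    else: m=(h[...,0]>100)&(h[...,0]<130)&(h[...,1]>80)&(h[...,2]>150)
    q=np.zeros_like(m);q[y0:y1,x0:x1]=m[y0:y1,x0:x1];v,u=np.nonzero(q)
    p=plane(im,(u.mean(),v.mean()),z);print(n,len(u),round(u.mean(),1),round(v.mean(),1),(u.min(),u.max(),v.min(),v.max()),np.round(Ro(-r[2])@(p[:2]-r[:2]),1))
a=cv2.resize(t0["img"][105:145,385:485,::-1],None,fx=7,fy=7,interpolation=cv2.INTER_NEAREST)
b=cv2.resize(s0["img"][230:320,420:460,::-1],None,fx=5,fy=5,interpolation=cv2.INTER_NEAREST)
c=cv2.resize(s["img"][190:330,370:490,::-1],None,fx=2.2,fy=2.2)
H=310;C=np.zeros((590,700,3),np.uint8);C[:280,:700]=a;C[282:590,:c.shape[1]]=c[:308];bb=cv2.resize(s0["img"][232:292,420:460,::-1],None,fx=5,fy=5,interpolation=cv2.INTER_NEAREST);C[285:585,400:600]=bb
cv2.imwrite('pics/d5.png',C)
E
```

```text
[ 656.21464061 -162.80340382  347.42394648] 10.45
to knob grip [-0.016 -0.013  1.111]
clip 52 396.2 119.2 (np.int64(394), np.int64(399), np.int64(114), np.int64(126)) [85.6 88.3]
clip 57 438.4 243.6 (np.int64(431), np.int64(445), np.int64(241), np.int64(246)) [83.4 79.5]
knob 49 469.6 127.3 (np.int64(466), np.int64(474), np.int64(124), np.int64(131)) [ 59.7 -34. ]
knob 55 441.5 280.0 (np.int64(436), np.int64(447), np.int64(274), np.int64(283)) [ 57.3 -39.7]
```

View pics/d5.png

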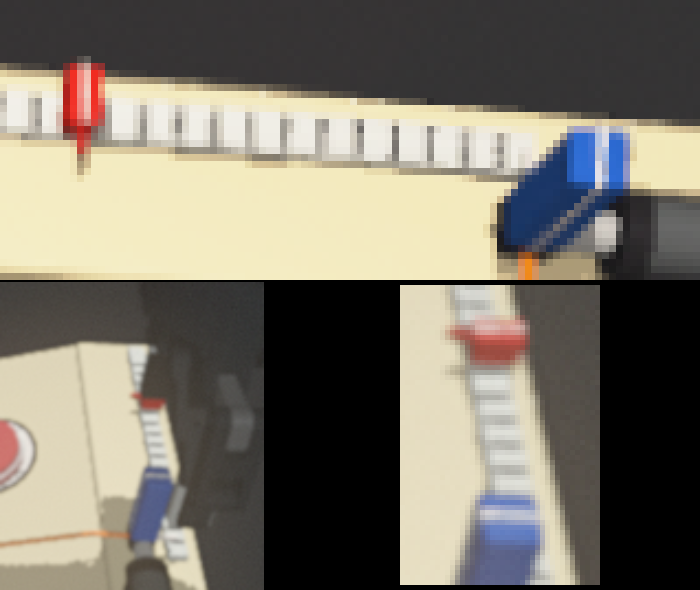

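In the crops: the clip's white line is at about (396.8,118.1) in the top view and (438.5,239) in the side view; the knob stripe is at (470.9,127.1) and (441.5,277.5). That makes the pull about 123 mm. The fingers straddle the knob, so I'll lower and grip.

Emit:
jog_arm:
  travel:
    - [0, 0, 0.4]
    - [0, 0, 0.4]
    - [0, 0, 0.3]
    - [0, 0, 0]
    - [0, 0, 0]
  rotation:
    - [0, 0, 0]
    - [0, 0, 0]
    - [0, 0, 0]
    - [0, 0, 0]
    - [0, 0, 0]

```text
time_s: 11.0
tool_pos: [656.3, -162.3, 304.3]
orientation: [-3.138, 0.146, -0.0]
force: [1.7, -0.1, 0.4]
gripper_width: 85.2
gripper_force: 0.0
```

Emit:
jog_arm:
  travel:
    - [0, 0, 0]
    - [0, 0, 0]
    - [0, 0, 0]
    - [0, 0, 0]
    - [0, 0, 0]
    - [0, 0, 0]
    - [0, 0, 0]
    - [0, 0, 0]
    - [0, 0, 0]
    - [0, 0, 0]
  rotation:
    - [0, 0, 0]
    - [0, 0, 0]
    - [0, 0, 0]
    - [0, 0, 0]
    - [0, 0, 0]
    - [0, 0, 0]
    - [0, 0, 0]
    - [0, 0, 0]
    - [0, 0, 0]
    - [0, 0, 0]
  jaw: 1
  squeeze: 50

```text
time_s: 12.0
tool_pos: [656.8, -160.8, 304.4]
orientation: [-3.134, 0.148, -0.001]
force: [0.0, 5.9, 3.6]
gripper_width: 15.7
gripper_force: 49.7
```

Emit:
jog_arm:
  travel:
    - [0, -0.2, 0]
    - [0, -0.35, 0]
    - [0, -0.4, 0]
    - [0, -0.4, 0]
    - [0, -0.4, 0]
    - [0, -0.4, 0]
    - [0, -0.4, 0]
    - [0, -0.35, 0]
    - [0, 0, 0]
    - [0, 0, 0]
  rotation:
    - [0, 0, 0]
    - [0, 0, 0]
    - [0, 0, 0]
    - [0, 0, 0]
    - [0, 0, 0]
    - [0, 0, 0]
    - [0, 0, 0]
    - [0, 0, 0]
    - [0, 0, 0]
    - [0, 0, 0]

```text
time_s: 13.0
tool_pos: [667.9, -48.1, 304.4]
orientation: [3.134, -0.145, 0.004]
force: [-0.7, -8.4, 2.5]
gripper_width: 15.4
gripper_force: 49.7
```

```bash
python3 - <<'E'
from bench import *
from h import *
o=get_obs();p=o["tool_pos"];e=np.array([.0937,.9956]);print(p,o["force"],o["gripper_width"],"pull",(p[:2]-[656.8,-160.8])@e)
t=snapshot("top");s=snapshot("side");pickle.dump((t,s),open('l.pkl','wb'))
A=cv2.resize(t["img"][90:210,370:490,::-1],None,fx=3.3,fy=3.3,interpolation=cv2.INTER_CUBIC)
B=cv2.resize(s["img"][190:310,340:460,::-1],None,fx=3.3,fy=3.3,interpolation=cv2.INTER_CUBIC)
cv2.imwrite('pics/d6.png',np.hstack([A,B]))
E
```

```text
[667.94404247 -48.08870331 304.41663709] [-0.65712263 -8.4377943   2.4664331 ] 15.445609493743673 pull 113.25956376325496
```

View pics/d6.png

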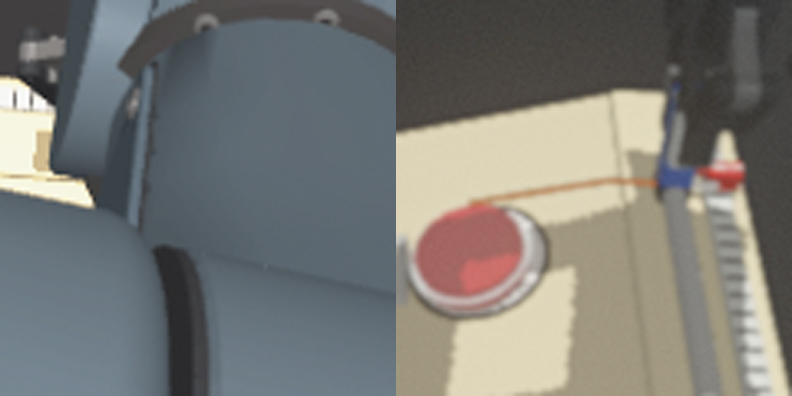

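The side crop shows the knob's foot at (676,187) just short of the clip at (735,175); the needle clears the dish and the dish is still in place. The top view is blocked by the arm. I'll check the clip's y with projected edges.

```bash
python3 - <<'E'
from h import *
t0,s0=[pickle.load(open(n+'.pkl','rb')) for n in("top","side")];_,s1=pickle.load(open('l.pkl','rb'))
r=[599.22,-120.77,-.0938];c,sn=np.cos(r[2]),np.sin(r[2])
def pj(im,x,y,z):
    A=R.from_rotvec(im["attitude"]).as_matrix();X=[c*x-sn*y+r[0],sn*x+c*y+r[1],z]
    return np.round(cv2.projectPoints(np.array([X],float),cv2.Rodrigues(A.T)[0],-A.T@im["origin"],im["mtx"],im["D"])[0].ravel(),1)
for y in(84,88,92):print(y,"side top edges/line/foot",[pj(s0,85,v,z) for v,z in((y+5,106),(y,106),(y-5,106),(y-5,94))],"top line",pj(t0,85,y,106),pj(t0,85,y-5,106)-pj(t0,85,y+5,106))
print("knob foot now",pj(s0,52,70.3,110),pj(s0,68,70.3,110),"knob start stripe",pj(s0,60,-35,165),pj(t0,60,-35,165))
def red(im,u):
    I=im["img"][232:256,u-1:u+2].astype(int).mean(1);return [f"{v}:{int(a[0]-(a[1]+a[2])/2)}" for v,a in zip(range(232,256),I)]
print(red(s0,438))
I=t0["img"][112:124,388:406].astype(int);print(np.round((I[...,0]-(I[...,1]+I[...,2])/2).mean(0)).astype(int), "min G+B->white",np.round(I[2:8,:,1].mean(0)).astype(int))
I=t0["img"][123:132,462:480].astype(int);print("stripe R",np.round(I[...,0].mean(0)).astype(int))
I=s0["img"][270:288,437:446].astype(int);print("side stripe R",np.round(I[...,0].mean(1)).astype(int))
E
```

```text
84 side top edges/line/foot [array([438.4, 239.3]), array([438.9, 241.6]), array([439.4, 243.9]), array([438.1, 249. ])] top line [398.5 119.7] [5.3 0.4]
88 side top edges/line/foot [array([438. , 237.5]), array([438.5, 239.7]), array([439., 242.]), array([437.6, 247.2])] top line [396.4 119.5] [5.2 0.4]
92 side top edges/line/foot [array([437.6, 235.7]), array([438.1, 237.9]), array([438.6, 240.2]), array([437.2, 245.3])] top line [394.3 119.4] [5.2 0.4]
knob foot now [419.5 245.5] [429.8 245.8] knob start stripe [443.  277.2] [470.2 127.2]
['232:16', '233:13', '234:13', '235:12', '236:10', '237:10', '238:26', '239:45', '240:37', '241:61', '242:104', '243:105', '244:87', '245:84', '246:84', '247:59', '248:22', '249:3', '250:2', '251:2', '252:2', '253:3', '254:3', '255:2']
[ 13  15  15  12  13  23 106 149  93  53 141  92  15  12  11  11  13  14] min G+B->white [199 188 181 196 192 178  44  48 137 189  46 107 163 168 165 164 162 158]
stripe R [146 121  97  73  56  59  59  68 204 177  62  63 142 233 239 240 241 240]
side stripe R [206 214 208 181 134 106 150 193 187 144 107  99  98  96  92  91  90  92]
```

The two views agree: clip minus knob start is 123.1 mm. I have 9.9 mm to go.

Emit:
jog_arm:
  travel:
    - [0, -0.12, 0]
    - [0, -0.12, 0]
    - [0, 0, 0]
    - [0, 0, 0]
    - [0, 0, 0]
    - [0, 0, 0]
  rotation:
    - [0, 0, 0]
    - [0, 0, 0]
    - [0, 0, 0]
    - [0, 0, 0]
    - [0, 0, 0]
    - [0, 0, 0]

```text
time_s: 13.7
tool_pos: [668.8, -39.4, 304.4]
orientation: [3.134, -0.147, 0.004]
force: [0.4, -10.4, 2.4]
gripper_width: 15.2
gripper_force: 49.7
```

```bash
python3 - <<'E'
from bench import *
from h import *
o=get_obs();p=o["tool_pos"];e=np.array([.0937,.9956]);print(p,o["force"],o["gripper_width"],o["time_s"],"pull",(p[:2]-[656.8,-160.8])@e)
_,s1=pickle.load(open('l.pkl','rb'));s=snapshot("side")
for im in(s1,s): # lower edge of knob foot, blue per column
    I=im["img"][236:252,420:429].astype(int);b=(I[...,2]-I[...,0]).mean(1);print(np.round(b).astype(int))
cv2.imwrite('pics/d7.png',cv2.resize(s["img"][190:310,340:460,::-1],None,fx=4.5,fy=4.5,interpolation=cv2.INTER_CUBIC))
E
```

```text
[668.81989913 -39.39945346 304.40761555] [  0.37752763 -10.44038041   2.4491651 ] 15.185155145743785 13.7 pull 121.99264868291932
[ -3   0   1   5  20  40  55  59  59  57  37   7  -7  -8  -9 -10]
[ 20  44  58  60  59  54  30   0 -10 -11 -11 -12 -12 -11 -10 -10]
```

View pics/d7.png

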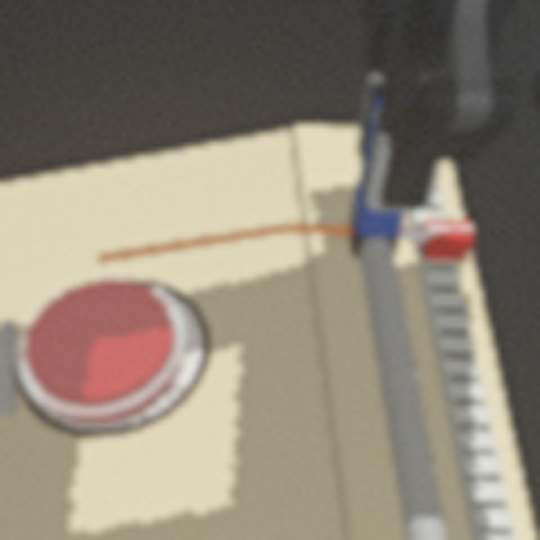

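The knob foot (crop (377,228)) is now next to the clip, about 1 mm short. The dish is still seated at (110,355), clear of the needle. One last nudge, then hand in.

Emit:
jog_arm:
  travel:
    - [0, -0.035, 0]
    - [0, 0, 0]
    - [0, 0, 0]
    - [0, 0, 0]
    - [0, 0, 0]
  rotation:
    - [0, 0, 0]
    - [0, 0, 0]
    - [0, 0, 0]
    - [0, 0, 0]
    - [0, 0, 0]

```text
time_s: 14.25
tool_pos: [669.0, -38.1, 304.4]
orientation: [3.133, -0.147, 0.004]
force: [0.5, -9.9, 1.6]
gripper_width: 15.1
gripper_force: 49.7
```

```bash
python3 - <<'E'
from bench import *
import numpy as np
o=get_obs();p=o["tool_pos"];q=(p[:2]-[656.8,-160.8])@np.array([.0937,.9956]);print(q,o["gripper_force"])
if abs(q-123.2)<1 and o["gripper_force"]>30: print(hand_in())
E
```

```text
123.33304525468455 49.677656292915344
the job is handed in; nothing more can be done
None
```

The job is handed in: the red dish lies flat on the window against its ledge, released, and the arm is still gripping the knob, pulled out about 123 mm to within about 1 mm of the clip by my measurements; the hand-in returned no verdict.

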